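# Turn the jar carousel to show the red-lidded honey and hold it

### The job

On the market stall, take the carousel's wooden bar handle and turn the tray until the honey jar with the red lid faces the front, centred over the line of the yellow arrow; take a fresh grip on the handle if one turn of the wrist is not enough. Leave all four jars standing in their pockets, and do not shift the gourd, the basket or the plate. Finish while still holding: keep the handle firmly gripped between the fingers so that the tray stands still for the stallholder to stick on a price.

Things in the scene. Friction and masses are not known exactly. Their poses are not given: they have to be found in the camera images.
- handle: Dark wooden bar handle fixed to the tray by a steel hub post: 70 mm long, 18 mm thick, 40 mm high. Origin at the bar's centre, on the vertical turning axis, 160 mm above the table (bar top 180 mm, jar tops 116 mm above the table); x along the bar, y across its thickness, z up. It turns with the tray.
- carousel: Round light-wood turning tray, 290 mm diameter; four pockets with 12 mm high rings lie 95 mm from its axis at its +x, +y, -x, -y. Origin on the turning axis at its underside, 22 mm above the table; pocket floors 14 mm above the origin. z up. Turns either way with light friction (0.05 N m), no spring, stays where left; stops only after nearly two turns.
- stand: Dark fixed foot under the tray, fixed to the table, does not turn. Origin on the turning axis at table height; its x points to the front, along the yellow arrow. The stand's position and the direction of its front differ from run to run.
- arrow_tip (a point): Tip of the yellow arrow that sticks out from under the tray and marks the front: 225 mm from the turning axis, 10 mm above the table.
- front_spot (a point): Point in the air at the front, straight over the arrow's line, 95 mm from the turning axis and 76 mm above the table: where the centre of the jar that faces front is.
- red_lid_jar_center (a point): The marked jar: amber honey jar with a white paper label and a red lid, the only red lid. 60 mm diameter, 80 mm high, standing loose in one of the four pockets, a different one from run to run. The point is at its centre, half-way up.
- honey_jar_center (a point): Round jar, 60 mm diameter, 80 mm high, standing loose in a carousel pocket; amber, white lid. The point is at its centre, half-way up.
- plum_jar_center (a point): Round jar, 60 mm diameter, 80 mm high, standing loose in a carousel pocket; dark plum, brass lid. The point is at its centre, half-way up.
- olive_jar_center (a point): Round jar, 60 mm diameter, 80 mm high, standing loose in a carousel pocket; olive green, grey steel lid. The point is at its centre, half-way up.
- gourd: Bystander: dried pale bottle gourd standing on the table, 128 mm across, 195 mm high. Origin at its underside.
- basket: Bystander: round woven basket with red onions, 190 mm across, about 95 mm high. Origin at its underside.
- plate: Bystander: orange plate, 190 mm across, 18 mm high. Origin at its underside.
There are look-alikes about, which are no part of the job. What is shaped like the part that bears olive_jar_center but blue or pink is not meant.

How it is judged:
By the outcome, as a careful person would: the job done as asked, in the order asked, and still so for the second after the job is handed in, while the arm keeps its last pose, push and grip.
It also fails if it takes over 56 s, if anything falls off the work surface, if the arm or the gripper's body presses on something with over 40 N, if the wrist force passes 120 N, or if a joint passes its speed limit or range.

### The arm

A 7-joint arm with a two-finger parallel gripper is mounted at the origin on the work surface. World frame = base frame: x ahead of the robot, y to its left, z up, the work surface at z = 0. Lengths are in mm, angles in rad, forces in N, time in s.
With the tool pointing down it reaches from about 425 to 875 mm from the base axis. Payload 4.7 kg.
Tool frame: the origin (TCP) lies midway between the tips of the shut fingers; the grasp point (between the pads) lies 19 mm behind it (r.hold_point_z is the distance from the TCP to the grasp point, in mm); x points along the fingers, z is the direction in which the jaws open and shut, and the axes are right-handed (so a half turn about x gives the same grasp; the last joint's range is limited). The gripper opens to 87 mm and grips with 3 to 60 N. Pads are 19 mm wide; open, the fingers measure 117 mm over their backs; the gripper's body (75 mm by 190 mm) begins 51 mm behind the grasp point.
Start: joints at [0.014, 0.321, -0.07, 1.45, 0.023, 1.371, -0.057], TCP at [650.02, -0.025, 222.587] pointing down, gripper open.
Joint ranges: [-2.86, 2.86], [-0.3, 2.09], [-1.38, 1.24], [0.06, 2.45], [-1.56, 4.7], [0.09, 2.05], [-2.69, 2.69]. Speed limits (rad/s): [2.57, 2.57, 3.14, 3.14, 3.14, 3.14, 3.14].

### API

Orientations are given as a 3x3 rotation matrix whose columns are the frame's x, y, z axes.
In Python, from rig import r gives the robot as it stands. Calls block until the motion is done:
- r.movep(position, orientation): joint-space move of the TCP to a pose.
- r.servo_line(position, vel=150, rot=None, force_limit=None): straight line of the TCP; rot=None keeps the orientation; vel is the mean speed in mm/s. With force_limit (N) it stops when the force on the tool has changed by that much, and returns True; else False.
- r.movej(angles): joint-space move.
- r.let_go() and r.close_gripper(force=None): open the fingers fully, or close them until they stop; force is the grip in N (None keeps the last).
- r.dwell(seconds).
- r.ik(position, orientation): joint angles nearest the present ones, or None.
- r.get_state(): the state.
- r.get_image(name): name is "scene" or "side" or "wrist"; returns a dict with "img" (480x640x3 uint8, blue, green, red), "vfov" (degrees; the focal length in pixels is half the picture's height over the tangent of half this angle, whatever the lens; pixels are square), "cx", "cy" (the principal point, pixels), "R" (3x3) and "t" (3): a world point X has camera coordinates R X + t. Camera axes: x right, y down, z forward; pixel columns grow to the right and rows downward; lengths in mm; the calibration is good to about 2 mm. The wrist camera is an equidistant fisheye: a pixel r from the principal point sees the ray r / f radians off the axis. A picture is of the moment at which its call begins. There is no depth.
A pose or a line that the arm cannot do raises r.IKError and nothing moves.
- r.sign_off(): hands the job in, once; it reports no verdict.
The state is a dict: "t": time; "joints": joint angles; "joint_vel": joint speeds; "tau": joint torques, N m; "tcp_pos": TCP position; "ee_rot": TCP orientation; "contact_force": force on the tool from outside, world axes, zero at the start; "moment": the same for the moment, N m; "opening": finger opening in mm.
Only numpy, scipy, OpenCV 4.12 (cv2) and the standard library are available. Lean on these libraries where they do the work, as an engineer would, in place of code of your own. Each camera call takes 0.05 s, during which the arm holds its last target.

## Working session

There is one attempt and no reset: what is moved stays moved. The work goes in short steps, each a Python script; the robot and the scene stay as the last script left them, time stands still between calls to the robot, and variables do not carry over. Pictures are saved under pics/ and viewed, and the job is handed in when it is done.

```bash
mkdir -p pics; ls; python3 - <<'E'
from rig import r
import cv2,pickle
s=r.get_state();print(s['t'],r.hold_point_z,s['opening'],s['ee_rot'])
d={}
for n in("scene","side","wrist"):
    g=r.get_image(n);d[n]=g;cv2.imwrite(f"pics/a_{n}.png",g["img"]);print(n,g["vfov"],g["cx"],g["cy"],g["R"],g["t"])
pickle.dump(d,open("a.pkl","wb"))
E
```

```text
pics
0.0 18.700000000000003 87.31764646783655 [[-1.88161505e-03  1.49845943e-06  9.99998230e-01]
 [-6.09845169e-05  9.99999998e-01 -1.61321167e-06]
 [-9.99998228e-01 -6.09874444e-05 -1.88161495e-03]]
scene 45.8736030186958 321.8028557134893 248.40832641866973 [[-0.16297378  0.98651163 -0.0153084 ]
 [ 0.78205509  0.11970643 -0.61160462]
 [-0.60152256 -0.11164753 -0.79101545]] [ 111.03429305 -348.52898586 1934.43356019]
side 53.0749021627148 323.8290776070595 241.39697318217816 [[-0.71756232 -0.69633117  0.0150734 ]
 [-0.45676161  0.45412968 -0.76494122]
 [ 0.52580714 -0.55577795 -0.6439237 ]] [389.01502751 350.34857712 983.66629797]
wrist 65.70646984690485 322.73823645129767 243.33465087112788 [[ 9.99997153e-01 -2.72393108e-04 -2.37040314e-03]
 [ 4.10113020e-04 -9.59054132e-01  2.83222535e-01]
 [-2.35049280e-03 -2.83222701e-01 -9.59051290e-01]] [-648.58188751  -34.97685251  391.75242512]
```

View pics/a_scene.png

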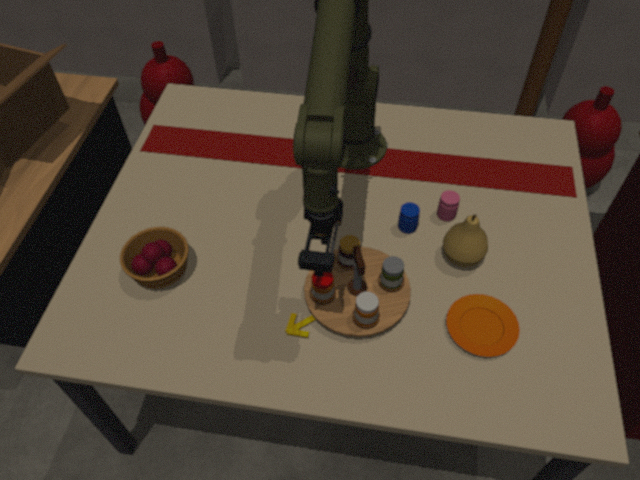

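View pics/a_side.png

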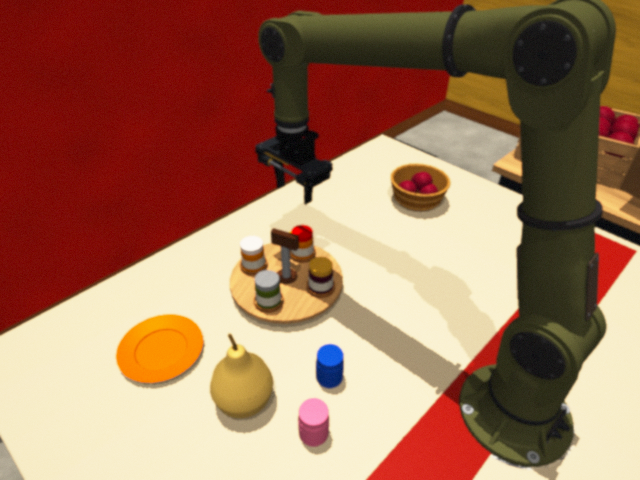

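View pics/a_wrist.png

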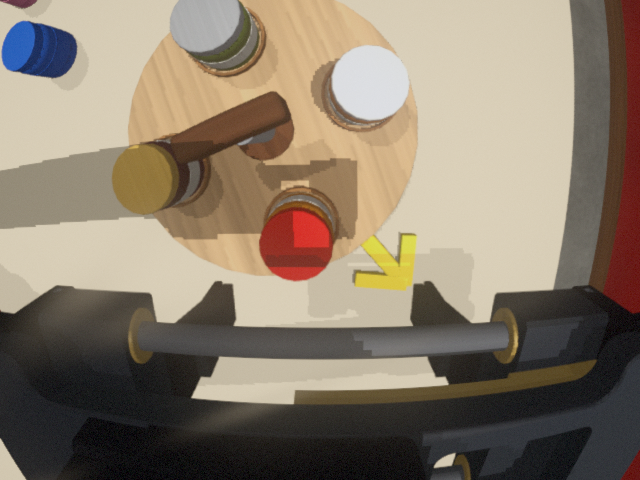

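The scene shows a single red lid: wrist (297,243), scene (322,280), side (302,235). The other jars in the wrist view are white (370,85), grey (210,25) and brass (150,178). The blue and pink cylinders stand off the tray, so they are look-alikes. The yellow arrow's tip is near wrist (405,285). Next I'll measure, with an enlarged crop.

```bash
cat > h.py <<'E'
import numpy as np,cv2
def ray(g,u,v,fish):
    f=240/np.tan(np.radians(g["vfov"]/2));x=(u-g["cx"]);y=(v-g["cy"])
    if fish:
        rr=np.hypot(x,y);th=rr/f;k=np.sin(th)/max(rr,1e-9);d=np.array([x*k,y*k,np.cos(th)])
    else: d=np.array([x/f,y/f,1.])
    R=np.array(g["R"]);t=np.array(g["t"])
    return -R.T@t,R.T@d
def onz(g,uv,z,fish):
    out=[]
    for u,v in np.atleast_2d(np.array(uv,float)):
        c,d=ray(g,u,v,fish);out.append((c+d*(z-c[2])/d[2])[:2])
    return np.array(out)
def proj(g,X,fish):
    p=np.array(g["R"])@np.array(X,float)+np.array(g["t"]);f=240/np.tan(np.radians(g["vfov"]/2))
    if fish:
        q=np.hypot(p[0],p[1]);th=np.arctan2(q,p[2]);return np.array([g["cx"],g["cy"]])+f*th*p[:2]/q
    return np.array([g["cx"],g["cy"]])+f*p[:2]/p[2]
def comps(img,name):
    h=cv2.cvtColor(img,cv2.COLOR_BGR2HSV);H,S,V=[h[...,i].astype(int) for i in range(3)]
    m={'red':((H<5)|(H>174))&(S>200)&(V>120),'yellow':(H>24)&(H<34)&(S>200)&(V>120),
       'white':(S<28)&(V>150)&(H>60),'bar':(H<12)&(S>110)&(V<110)&(V>25)}[name]
    return m.astype(np.uint8)
def circfit(P):
    A=np.c_[2*P,np.ones(len(P))];s=np.linalg.lstsq(A,(P**2).sum(1),rcond=None)[0]
    return s[:2],np.sqrt(s[2]+s[0]**2+s[1]**2)
E
python3 - <<'E'
import pickle,cv2,numpy as np
from h import *
d=pickle.load(open("a.pkl","rb"))
g=d["wrist"];h=cv2.cvtColor(g["img"],cv2.COLOR_BGR2HSV)
for p in [(297,255),(297,225),(370,75),(210,20),(150,185),(403,255),(230,120),(190,145),(265,150),(300,120),(150,230),(30,50)]: print(p,h[p[1],p[0]])
cv2.imwrite("pics/crop.png",cv2.resize(g["img"][0:300,100:450],None,fx=2,fy=2))
for n in("scene","side"):
    g=d[n];s=h=cv2.cvtColor(g["img"],cv2.COLOR_BGR2HSV)
    m=comps(g["img"],'yellow');print(n,[tuple(x) for x in cv2.connectedComponentsWithStats(m)[2] if x[4]>20])
E
```

```text
(297, 255) [  5 193 128]
(297, 225) [  1 204 215]
(370, 75) [105   5 224]
(210, 20) [120   1 173]
(150, 185) [ 21 148 145]
(403, 255) [ 26 173 219]
(230, 120) [ 12 142 108]
(190, 145) [ 13 131  80]
(265, 150) [ 12 140 111]
(300, 120) [ 17  91 216]
(150, 230) [ 21  39 214]
(30, 50) [109 196 186]
scene [(np.int32(0), np.int32(0), np.int32(640), np.int32(480), np.int32(307032)), (np.int32(287), np.int32(318), np.int32(26), np.int32(18), np.int32(164))]
side [(np.int32(0), np.int32(0), np.int32(640), np.int32(480), np.int32(307200))]
```

View pics/crop.png

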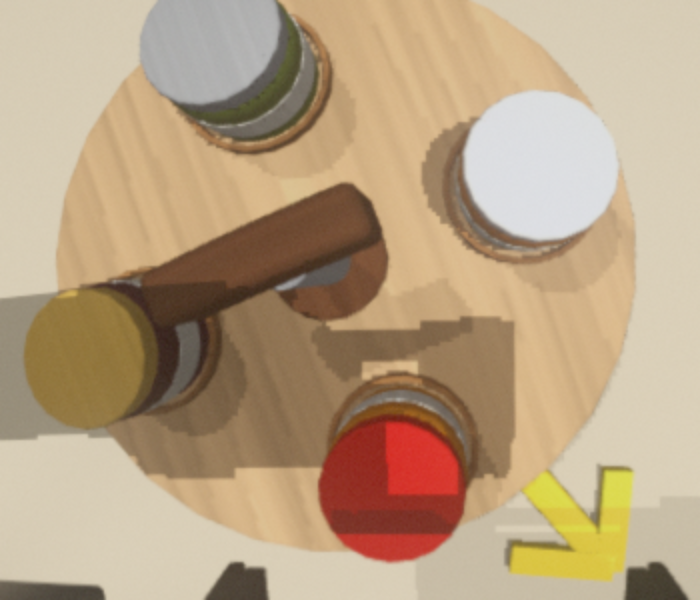

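```bash
python3 - <<'E'
import pickle,cv2,numpy as np
from h import *
from scipy.optimize import least_squares
d=pickle.load(open("a.pkl","rb"))
g=d["wrist"];h=cv2.cvtColor(g["img"],cv2.COLOR_BGR2HSV);H,S,V=[h[...,i].astype(int) for i in range(3)]
masks={'red':((H<8)|(H>174))&(S>175)&(V>80),'white':(S<20)&(V>200),'grey':(S<12)&(V>120)&(V<195),'brass':(H>=18)&(H<=25)&(S>125)&(V>90)}
boxes={'red':(250,200,345,290),'white':(320,40,420,135),'grey':(160,0,262,60),'brass':(105,135,190,222)}
lid={}
vis=g["img"].copy()
for n,m in masks.items():
    x0,y0,x1,y1=boxes[n];mm=np.zeros_like(m,np.uint8);mm[y0:y1,x0:x1]=m[y0:y1,x0:x1]
    mm=cv2.morphologyEx(mm,cv2.MORPH_OPEN,np.ones((3,3)));mm=cv2.morphologyEx(mm,cv2.MORPH_CLOSE,np.ones((9,9)))
    c=max(cv2.findContours(mm,0,1)[0],key=cv2.contourArea)[:,0]
    c=c[c[:,1]>1];cv2.polylines(vis,[c],True,(0,255,0),1)
    P=onz(g,c,116,True)
    res=least_squares(lambda q:np.hypot(P[:,0]-q[0],P[:,1]-q[1])-q[2],[*P.mean(0),30],loss='soft_l1')
    lid[n]=res.x[:2];print(n,res.x)
print('mid',(lid['red']+lid['grey'])/2,(lid['white']+lid['brass'])/2)
# tray edge
m=((H>=12)&(H<=20)&(S>65)).astype(np.uint8);m[270:]=0
m=cv2.morphologyEx(m,cv2.MORPH_OPEN,np.ones((3,3)))
c=max(cv2.findContours(m,0,1)[0],key=cv2.contourArea)
hull=cv2.convexHull(c)[:,0];
c=c[:,0];c=c[(c[:,1]>2)&(c[:,1]<268)]
P=onz(g,c,36,True)
ok=np.ones(len(P),bool)
res=least_squares(lambda q:np.hypot(P[:,0]-q[0],P[:,1]-q[1])-145,[650,100],loss='cauchy',f_scale=1)
rr=np.hypot(*(P-res.x).T);print('tray',res.x,(abs(rr-145)<2).sum(),len(P))
for p,q in zip(c,rr):
    if abs(q-145)<2: vis[p[1],p[0]]=(255,0,0)
m=((H>=24)&(H<=33)&(S>140)&(V>120)).astype(np.uint8);m[:,:340]=0
c=max(cv2.findContours(m,0,1)[0],key=cv2.contourArea)[:,0];cv2.polylines(vis,[c],True,(255,0,255),1)
pa=cv2.approxPolyDP(c,2.5,True)[:,0];print(pa.tolist());print(onz(g,pa,10,True))
cv2.imwrite("pics/vis.png",cv2.resize(vis[0:300,100:450],None,fx=2,fy=2))
E
```

```text
red [ 6.28699694e+02 -1.11793493e-01  2.58244222e+01]
white [683.0226865  117.8819583   27.18395779]
grey [560.8364408  172.57557297  27.3126052 ]
brass [508.38909774  51.02789786  28.66079264]
mid [594.76806761  86.23188974] [595.70589212  84.45492808]
tray [592.13418861  83.97603122] 265 1320
[[415, 236], [401, 235], [398, 262], [371, 236], [361, 245], [384, 273], [358, 271], [355, 285], [405, 289], [410, 285]]
[[746.83771564 -25.05456233]
 [731.38819727 -24.01125473]
 [729.93084677 -54.23838961]
 [699.23248548 -25.19464392]
 [688.94043825 -35.05328139]
 [715.17330842 -66.83027829]
 [686.60923697 -64.32567361]
 [683.84110276 -80.70027131]
 [740.1568637  -86.20484046]
 [745.51863158 -81.45740214]]
```

View pics/vis.png

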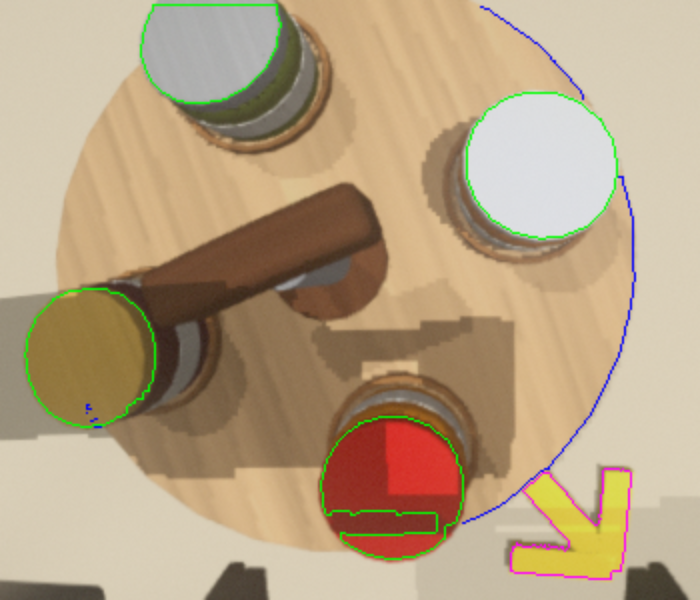

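Crop confirms the red lid on the amber jar with its white label. The axis is near (594,85), the arrow at about -48.5° and the red jar at about -69°, so the tray needs about +20°. I'll move above the bar for a cleaner look.

```bash
cat >> h.py <<'E'
def down(deg):  # tool x down, tool z at azimuth deg
    a=np.radians(deg);x=np.array([0,0,-1.]);z=np.array([np.cos(a),np.sin(a),0]);return np.c_[x,np.cross(z,x),z]
E
python3 - <<'E'
from rig import r
from h import *
import pickle
print(r.ik([594,85,146],down(-65)),r.ik([594,85,146],down(-40)),r.ik([594,85,146],down(115)))
r.movep([594,85,340],down(-65))
print(r.get_state()['t'],r.get_state()['tcp_pos'],r.get_state()['joints'])
d={n:r.get_image(n) for n in("wrist","side","scene")};pickle.dump(d,open("b.pkl","wb"))
cv2.imwrite("pics/b_wrist.png",d["wrist"]["img"])
cv2.imwrite("pics/b_side.png",d["side"]["img"])
print(proj(d["wrist"],[594,85,180],True))
E
```

```text
[-0.20044881  0.26239416  0.01651878  1.6807416  -0.00459981  1.19849466
 -1.31728611] [-0.15810185  0.26357369 -0.0332593   1.67909085  0.0092987   1.19908186
 -0.89172255] [ 0.12643481  0.28670826 -0.37075846  1.66812892  0.10984739  1.20729842
  1.73746991]
1.3083 [593.958137    84.60840958 339.3907183 ] [-0.19517397  0.18589076  0.01097147  1.38722017 -0.00173553  1.56933142
 -1.31835299]
[322.04151002 223.6600047 ]
```

View pics/b_wrist.png

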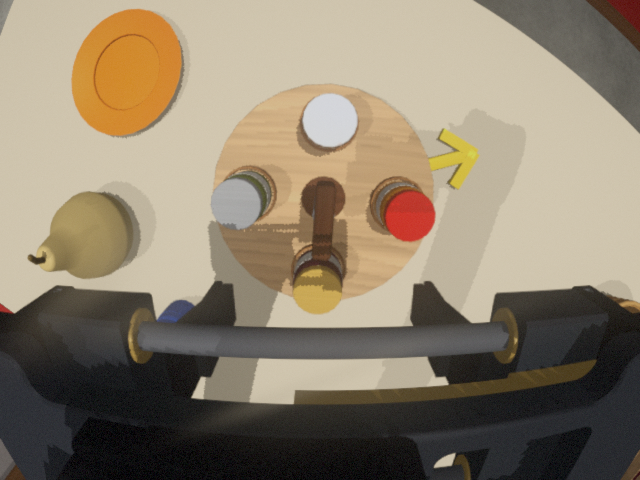

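The whole tray is now clear: red lid (410,217), white (330,122), grey (240,203), brass (318,288), arrow tip (475,155), and the bar from (326,183) to (322,255). Next I'll measure it.

```bash
cat > meas.py <<'E'
import pickle,cv2,numpy as np
from h import *
from scipy.optimize import least_squares
def meas(g,boxes,out):
    h=cv2.cvtColor(g["img"],cv2.COLOR_BGR2HSV);H,S,V=[h[...,i].astype(int) for i in range(3)]
    masks={'red':((H<8)|(H>174))&(S>175)&(V>80),'white':(S<25)&(V>190),'grey':(S<16)&(V>110)&(V<200),'brass':(H>=18)&(H<=25)&(S>125)&(V>90),
     'bar':(H<=16)&(S>95)&(V<125),'tray':(H>=10)&(H<=20)&(S>60),'yellow':(H>=24)&(H<=33)&(S>140)&(V>100)}
    vis=g["img"].copy();o={}
    for n,(x0,y0,x1,y1) in boxes.items():
        m=masks[n];mm=np.zeros_like(m,np.uint8);mm[y0:y1,x0:x1]=m[y0:y1,x0:x1]
        mm=cv2.morphologyEx(mm,cv2.MORPH_CLOSE,np.ones((5,5)));
        if n!='yellow': mm=cv2.morphologyEx(mm,cv2.MORPH_OPEN,np.ones((3,3)))
        c=max(cv2.findContours(mm,0,1)[0],key=cv2.contourArea)
        if n=='tray' or n in('red','white','grey','brass'): c=cv2.convexHull(c)
        cv2.polylines(vis,[c],True,(0,255,0),1);c=c[:,0]
        if n=='tray': z,R=36,145
        elif n=='bar':
            P=onz(g,c,180,True);o[n]=cv2.minAreaRect(P.astype(np.float32));continue
        elif n=='yellow':
            pa=cv2.approxPolyDP(c,2,True)[:,0];o[n]=np.c_[pa,onz(g,pa,10,True)].round(1);continue
        else: z,R=116,None
        P=onz(g,c,z,True)
        o[n]=least_squares(lambda q:np.hypot(P[:,0]-q[0],P[:,1]-q[1])-(R or q[2]),[*P.mean(0),30][:2 if R else 3],loss='soft_l1').x
    cv2.imwrite(out,cv2.resize(vis[60:330,190:500],None,fx=2.5,fy=2.2))
    return o
E
python3 - <<'E'
from meas import *
d=pickle.load(open("b.pkl","rb"))
o=meas(d["wrist"],dict(red=(375,180,445,250),white=(295,85,365,152),grey=(200,165,265,235),brass=(285,262,350,320),bar=(305,178,345,262),tray=(205,75,445,305),yellow=(420,115,490,200)),"pics/b_vis.png")
for k,v in o.items(): print(k,v)
E
```

```text
red [628.31545779  -2.89281182  27.8450883 ]
white [683.10611343 117.91138038  27.51490111]
grey [561.14054718 172.41167464  27.54740059]
brass [508.21675843  51.22891407  28.57187337]
bar ((597.5236206054688, 84.11689758300781), (76.01361846923828, 35.632781982421875), 25.02930450439453)
tray [593.75791683  83.50854236]
yellow [[444.  129.  747.  -24.9]
 [439.  138.  732.5 -24.1]
 [451.  145.  732.3 -43.8]
 [453.  151.  726.3 -50.2]
 [429.  158.  701.5 -23.8]
 [431.  169.  689.5 -33.3]
 [457.  164.  713.2 -63.9]
 [458.  169.  707.8 -68.5]
 [449.  182.  685.6 -65.2]
 [458.  188.  684.4 -81.3]
 [478.  155.  739.5 -86.2]
 [475.  148.  746.  -77.5]]
```

View pics/b_vis.png

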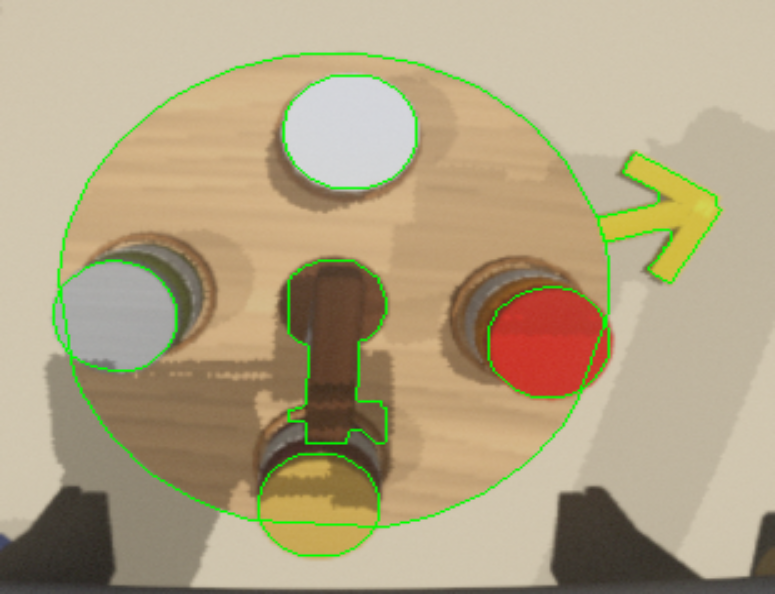

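```bash
python3 - <<'E'
from meas import *
g=pickle.load(open("b.pkl","rb"))["wrist"]
cv2.imwrite("pics/bar.png",cv2.resize(g["img"][170:270,290:360],None,fx=6,fy=6,interpolation=2))
E
```

```text
(no output)
```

View pics/bar.png

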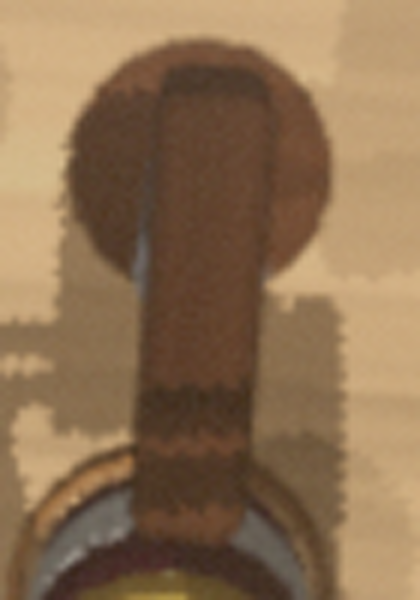

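```bash
python3 - <<'E'
from meas import *
g=pickle.load(open("b.pkl","rb"))["wrist"]
P=onz(g,np.array([[217,82],[189,530],[165,95],[137,520],[270,95],[245,520]])/6+[290,170],180,True)
print(P,P[:2].mean(0))
for i in(0,2,4): v=P[i]-P[i+1];print(np.degrees(np.arctan2(v[1],v[0])),np.hypot(*v))
E
```

```text
[[628.00396211  96.88862016]
 [564.25982032  71.69231275]
 [623.08843395 102.91578795]
 [562.36881986  79.54592389]
 [629.54215499  89.11515184]
 [569.32058651  64.64271472]] [596.13189121  84.29046646]
21.56752538531714 68.54319455805877
21.050798772408562 65.06167906175133
22.115511567522162 65.00413439274409
```

```bash
python3 - <<'E'
from rig import r
from h import *
import pickle
A=[595,84.6]
r.movep([*A,230],down(-69))
print(r.servo_line([*A,146],vel=70,force_limit=8))
r.close_gripper(force=25)
s=r.get_state();print(s['t'],s['tcp_pos'],s['opening'],s['contact_force'],s['moment'],s['joints'])
d={n:r.get_image(n) for n in("wrist","side","scene")};pickle.dump(d,open("c.pkl","wb"))
cv2.imwrite("pics/c_wrist.png",d["wrist"]["img"]);cv2.imwrite("pics/c_side.png",d["side"]["img"])
E
```

```text
False
4.4417 [594.96793233  84.68839495 145.9904224 ] 18.00182651171038 [-0.89009766  0.1521896   0.17095444] [ 0.05413502  0.12608319 -0.04657021] [-0.19414363  0.26440013  0.010165    1.67818501 -0.00298859  1.19907659
 -1.38754425]
```

View pics/c_wrist.png

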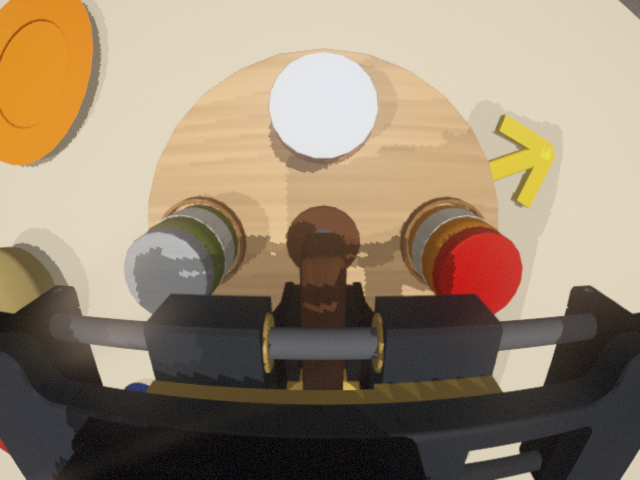

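View pics/c_side.png

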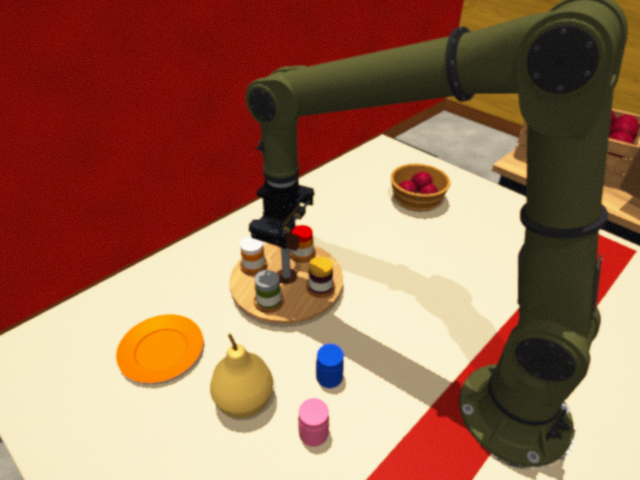

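Gripped at 18.0 mm, which matches the bar. Turning in small steps.

```bash
python3 - <<'E'
from rig import r
from h import *
import pickle
A=[595,84.6,146]
for a in np.linspace(-69,-48.3,8)[1:]:
    r.movep(A,down(a));s=r.get_state()
    print(round(s['t'],2),round(a,1),s['opening'].round(2) if hasattr(s['opening'],'round') else s['opening'],np.round(s['contact_force'],1),np.round(s['moment'],2))
r.dwell(0.5);s=r.get_state();z=s['ee_rot'][:,2];print(np.degrees(np.arctan2(z[1],z[0])),s['tcp_pos'])
d={n:r.get_image(n) for n in("wrist","side","scene")};pickle.dump(d,open("d.pkl","wb"))
cv2.imwrite("pics/d_wrist.png",d["wrist"]["img"]);cv2.imwrite("pics/d_scene.png",d["scene"]["img"])
E
```

```text
4.84 -66.0 17.72609804036341 [-0.   0.7 -0.5] [ 0.16  0.14 -0.46]
5.09 -63.1 17.710743566499435 [ 0.   0.2 -0.2] [ 0.15  0.17 -0.34]
5.34 -60.1 17.70884915705911 [ 0.6  1.  -0.8] [ 0.19  0.18 -0.52]
5.59 -57.2 18.12887016594496 [0.7 0.8 0.1] [ 0.24  0.13 -0.4 ]
5.84 -54.2 17.744479272099607 [-0.5  1.   0.3] [ 0.24  0.14 -0.51]
6.09 -51.3 17.91527220917706 [-0.1  0.5 -0.3] [ 0.35  0.15 -0.38]
6.34 -48.3 17.700712754620955 [ 0.7  1.  -0.1] [ 0.31  0.24 -0.48]
-48.309125563879135 [594.95322906  84.73633049 146.00168387]
```

View pics/d_wrist.png

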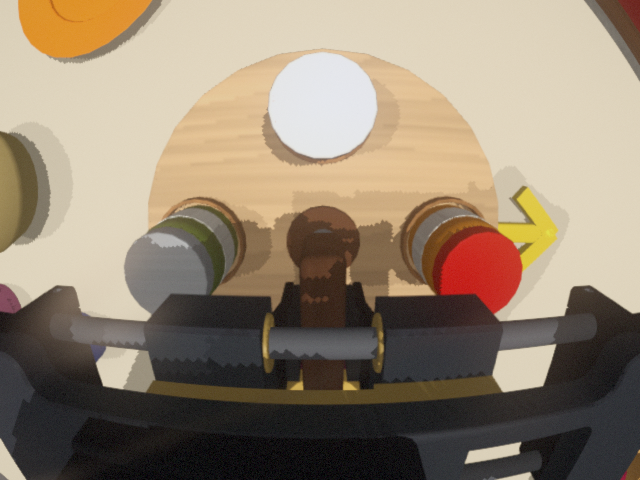

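View pics/d_scene.png

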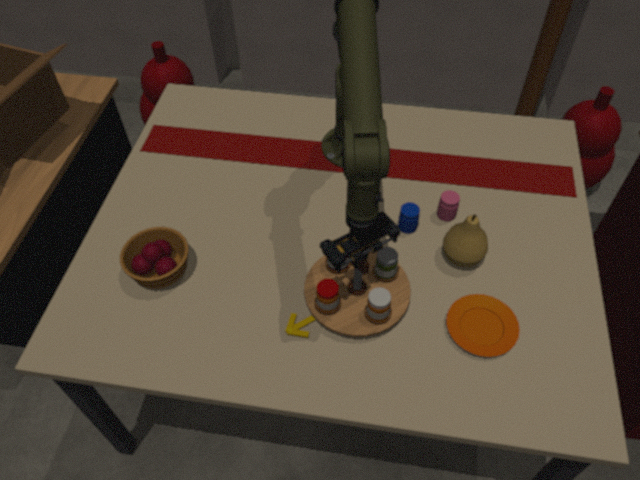

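The tray followed with the bar: red lid (481,267), arrow tip (555,235), all jars upright. Now I'll measure the residual.

```bash
python3 - <<'E'
from meas import *
g=pickle.load(open("d.pkl","rb"))["wrist"]
o=meas(g,dict(red=(438,220,525,312),white=(260,45,385,165),grey=(115,230,215,300),yellow=(490,170,570,285)),"pics/d_vis.png")
for k,v in o.items(): print(k,v)
A=np.array([594.8,84.5])
ang=lambda p:np.degrees(np.arctan2(*(np.array(p)-A)[::-1]))
for k,off in(("red",0),("white",-90),("grey",-180)): print(k,ang(o[k][:2])+off)
# side/scene check
d=pickle.load(open("d.pkl","rb"))
for n in("scene","side"):
    g=d[n];h=cv2.cvtColor(g["img"],cv2.COLOR_BGR2HSV);H,S,V=[h[...,i].astype(int) for i in range(3)]
    u,v=proj(g,[594.8+95*np.cos(np.radians(-48.4)),84.5+95*np.sin(np.radians(-48.4)),116],False);u,v=int(u),int(v)
    m=(((H<6)|(H>174))&(S>180)&(V>120)).astype(np.uint8);mm=m*0;mm[v-14:v+18,u-18:u+18]=m[v-14:v+18,u-18:u+18]
    c=max(cv2.findContours(mm,0,1)[0],key=cv2.contourArea)[:,0];M=cv2.convexHull(c)[:,0]
    q=(c.min(0)+c.max(0))/2
    print(n,(u,v),c.min(0),c.max(0),'z112:',onz(g,q,112,False))
    cv2.imwrite(f"pics/d_{n}crop.png",cv2.resize(g["img"][v-60:v+60,u-80:u+80],None,fx=4,fy=4))
E
```

```text
red [656.37612774  16.6272512   29.85293276]
white [665.03719578 147.36536793  27.77286007]
grey [532.47883845 155.51825688  26.57553981]
yellow [[528.  188.  748.  -25.8]
 [516.  199.  732.2 -24. ]
 [531.  218.  732.1 -49.4]
 [531.  222.  729.6 -52.3]
 [498.  224.  704.1 -27.4]
 [499.  231.  700.5 -33.1]
 [513.  241.  704.5 -51.5]
 [524.  241.  712.7 -60.6]
 [527.  244.  713.1 -65.5]
 [527.  248.  710.6 -68.6]
 [521.  254.  702.4 -68.2]
 [523.  269.  694.5 -82. ]
 [556.  238.  740.2 -86.9]
 [557.  230.  745.9 -81.4]]
red -47.78477260777924
white -48.17006324495001
grey -48.731844691341024Traceback (most recent call last):
  File "<stdin>", line 14, in <module>
ValueError: max() iterable argument is empty
```

```bash
python3 - <<'E'
from rig import r
from meas import *
r.close_gripper(force=35);r.dwell(0.5)
s=r.get_state();z=s['ee_rot'][:,2];print(s['t'],np.degrees(np.arctan2(z[1],z[0])),s['opening'],s['contact_force'],s['moment'])
a=np.radians(-48.4);A=np.array([594.8,84.5]);D=np.array([np.cos(a),np.sin(a)])
for n in("scene","side"):
    g=r.get_image(n);im=g["img"].copy()
    P=[proj(g,[*(A+D*k),116],False) for k in(65,95,125)]
    Q=[proj(g,[*(A+D*k),10],False) for k in(150,225)]
    u,v=P[1].astype(int);im=cv2.resize(im[v-60:v+60,u-80:u+80],None,fx=5,fy=5,interpolation=2)
    f=lambda p:tuple(int(x) for x in (np.array(p)-[u-80,v-60])*5+2)
    for p in P: cv2.circle(im,f(p),3,(255,255,0),-1)
    for p in Q: cv2.circle(im,f(p),3,(255,0,0),-1)
    cv2.imwrite(f"pics/e_{n}.png",im)
E
```

```text
7.7083 -48.29562934679283 17.76439298031835 [-1.5885739   2.05673335  0.48392018] [ 0.50650392  0.26243294 -0.01657413]
```

View pics/e_scene.png

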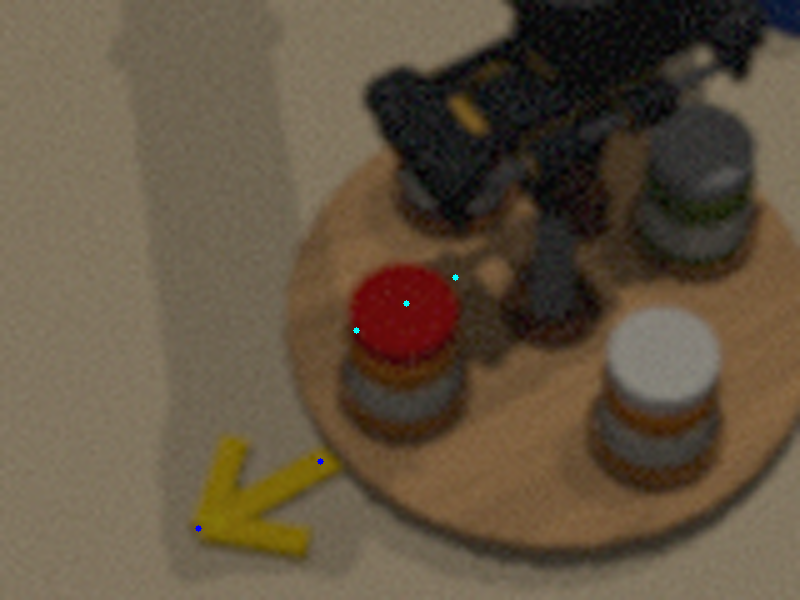

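View pics/e_side.png

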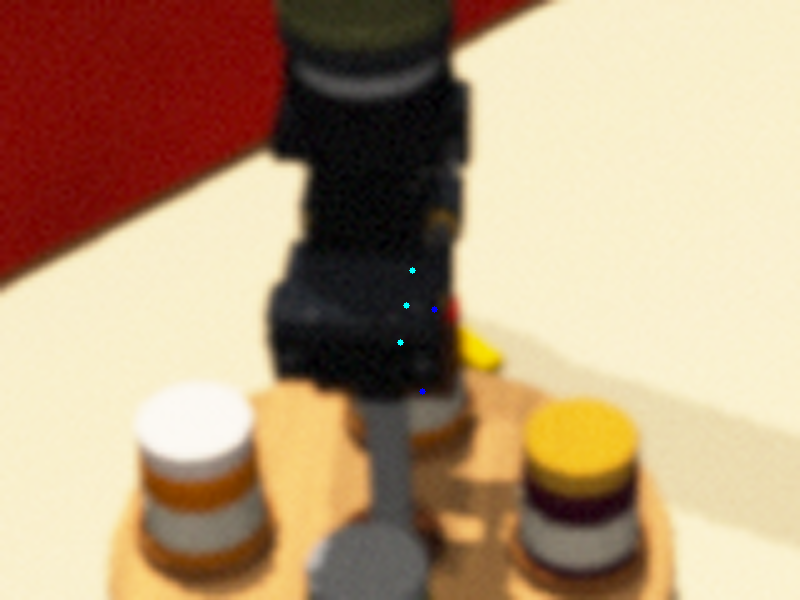

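In the scene crop, the predicted front spot (406,303) falls on the centre of the red lid and the predicted arrow points lie on the arrow. The jars stand in their pockets. Handing in.

```bash
python3 -c "
from rig import r
r.sign_off();print(r.get_state()['t'],r.get_state()['opening'])"
```

```text
the job is handed in; nothing more can be done
the job is handed in; nothing more can be done
```

I gripped the carousel's bar at its axis, near (595, 85), and turned the tray +20.7° in one grip. The red-lid honey jar now faces front, and I handed the job in at about 7.8 s still holding the handle at 35 N.

- **Alignment:** After the turn, the red, white and grey lids put the marked jar at -47.8°, -48.2° and -48.7°, against an arrow direction of about -48.4°. They differ by about half a degree either way, roughly 1 mm at the jar. The scene camera view agreed: the front spot fell on the red lid's centre.
- **Jars and bystanders:** All four jars were standing in their pockets. The gourd, basket and plate looked unmoved in the scene picture, though I did not measure them.
- **Grip and forces:** The fingers stayed at about 17.8 mm on the 18 mm bar, and the force readings I took (at grasp, after each turning step and before hand-in) were under 3 N.
- **Checks that failed:** The numeric scene and side check crashed because no red pixels passed its mask there, so I checked the overlay by eye instead. The side view was no use for the red jar because the gripper hid it.

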